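# Fit the capped filter to the bench dust extractor and lift its dust cap off

### The arm

A 6-joint arm with a two-finger parallel gripper is mounted at the origin on a cart in front of the work surface, level with it; the furniture and walls round the work are solid. World frame = base frame: x ahead of the robot, y to its left, z up, the work surface at z = 0. Lengths are in m, angles in rad, forces in N, time in s.
With the tool pointing down it reaches from about 0.275 to 0.75 m from the base axis. Payload 10.2 kg.
Tool frame: the origin (TCP) lies midway between the tips of the shut fingers; the grasp point (between the pads) lies 19 mm behind it (env.hold_point_z is the distance from the TCP to the grasp point, in m); z points along the fingers, y is the line along which they close (so a half turn about z gives the same grasp; the last joint's range is limited). The gripper opens to 85 mm and grips with 20 to 120 N. Pads are 22 mm wide; open, the fingers measure 114 mm over their backs; the gripper's body (76 mm by 85 mm) begins 54 mm behind the grasp point. The pads swing forward as they close: fully open they stand 13 mm farther back than shut.
Start: joints at [0.998, 0.313, 1.498, -0, 1.331, -0.223], TCP at [0.18, 0.493, 0.231] pointing down, gripper open.
Joint ranges: [-2.94, 2.94], [-0.97, 2.17], [0.19, 2.56], [-1.23, 4.37], [0.02, 3.11], [-2.88, 2.88]. Speed limits (rad/s): [2.39, 2.39, 3.01, 3.14, 3.14, 3.14].

### API

Orientations are given as a unit quaternion [x, y, z, w].
In Python, from bench import env, kinematics, monitor, eyes, job gives the robot as it stands. The module is installed in compiled form; this text tells all that it offers. Calls block until the motion is done:
- env.reach(position, orientation): joint-space move of the TCP to a pose.
- env.movel(position, velocity=0.15, frame=None, guard=None): straight line of the TCP; frame=None keeps the orientation; velocity is the mean speed in m/s. With guard (N) it stops when the force on the tool has changed by that much, and returns True; else False.
- env.set_joints(angles): joint-space move.
- env.release() and env.close_gripper(effort=None): open the fingers fully, or close them until they stop; effort is the grip in N (None keeps the last).
- env.hold(seconds).
- kinematics.ik(position, orientation): joint angles nearest the present ones, or None.
- monitor.sense(): the state.
- eyes.grab_frame(name): name is "scene" or "side" or "wrist"; returns a dict with "frame" (420x560x3 uint8, red, green, blue), "mtx" (3x3 intrinsics, pixels), "view" (4x4, takes a point from world to camera coordinates). Camera axes: x right, y down, z forward; pixel columns grow to the right and rows downward; lengths in m; the calibration is good to about 2 mm. A picture is of the moment at which its call begins. There is no depth.
A pose or a line that the arm cannot do raises env.MotionError and nothing moves.
- job.hand_in(): hands the job in; it is judged then, once.
The state is a dict: "clock": time; "joints": joint angles; "qvel": joint speeds; "joint_efforts": joint torques, N m; "position": TCP position; "ee_rot": TCP orientation; "contact_force": force on the tool from outside, world axes, zero at the start; "ft_torque": the same for the moment, N m; "finger_gap": opening from 0.0 (shut) to 1.0 (fully open); "gripper_force": force on a finger pad.
Only numpy, scipy, OpenCV 4.12 (cv2) and the standard library are available. Lean on these libraries where they do the work, as an engineer would, in place of code of your own. Each camera call takes 0.05 s, during which the arm holds its last target. There are 200 camera calls.

### The job

Fit the clean filter to the bench dust extractor: switch the extractor off first (selector dial to the small ring, the mark next to the single bar), let the dial go, then pick up the filter lid by its centre post with its dust cap still on, lower the nested pair gently into the round inlet until the filter sits fully home, and let go of the post. Only then take the dust cap by its collar and lift it off alone, straight up, until all of it is a few centimetres clear above the post, leaving the filter seated and undisturbed. Finish while still holding the cap up there, still and level, and leave the other things on the bench alone.

Things in the scene. Friction and masses are not known exactly. Their poses are not given: they have to be found in the camera images.
- extractor: The bench dust extractor, a grey metal box fixed on the bench, 175 mm deep, 270 mm wide, deck 86 mm above the bench, with louvres in its sides. Origin: centre of its underside on the bench; x to its back, y along its length towards the inlet end, z up. On the deck: the round inlet and the selector dial.
- inlet (a point): Centre of the round inlet of the dust extractor, 55 mm along +y from the extractor's centre. The inlet is a well 93 mm across and 26 mm deep with a black rubber rim ring (112 mm outside, standing 6 mm above the deck); this point lies at the top of the rim, 92 mm above the bench. Axes as the extractor's.
- dial_grip (a point): On the vertical axis of the selector dial, 4 mm below the top of its grip bar. The dial is black: skirt 50 mm across, its top 95.5 mm above the bench; bar on it 46 mm long, 12 mm wide, top 119.5 mm above the bench. x runs along the bar to its pointer end (white line), z up. The axis lies at (-20, -85) mm in the extractor's x, y.
- dial (a joint): Dial angle in rad, growing clockwise seen from above, stops just beyond 0 and 2.1. Four sprung detents: 0.0 three dots (cleaning pulse), 0.70 ring (OFF), 1.40 one bar (low), 2.10 two bars (high). It starts at low or high, so off lies counter-clockwise. A click needs under 0.1 N m; let go within 0.2 rad of a detent it snaps in.
- off_mark (a point): The small ring engraved on the round aluminium dial plate, 34.5 mm from the dial's axis: the dial is off when its pointer points at it.
- filter_lid: Inner lid, about 0.3 kg: round pleated spigot 86 mm across, 20 mm high (lower 6 mm tapered to 78 mm), above it a black flange 120 mm across, 10 mm thick, in the middle an aluminium post, its head 24 mm across. Origin: centre of the spigot's underside, z up. It starts standing on the bench. Seated, the flange rests on the rim and the origin is 20 mm below the inlet point. Yaw is free.
- filter_post (a point): Centre of the top of the filter lid's post, 74 mm above its origin. The upper 24 mm of the post stand out of the dust cap's collar; held there, filter and cap come up together, for the cap only rests on the flange.
- dust_cap: Outer lid, grey plastic, about 0.12 kg: round plate 133 mm across, 4 mm thick, its skirt hanging 8 mm lower loosely round the filter's flange; in the middle a collar 40 mm across standing 16 mm above the plate, with a 30 mm bore for the post. Origin: centre of the plate's underside, z up; nested, 30 mm above the filter's origin. Lifted 52 mm, the skirt's edge is level with the post's top.
- cap_collar (a point): Centre of the top edge of the dust cap's collar, 20 mm above the cap's origin. The post's top stands 24 mm above it while nested.
- tape_masking: roll of pale masking tape lying flat, 104 mm across, 25 mm high; leave alone
- sanding_block: brown sanding block, 60 x 110 x 30 mm; leave alone

How it is judged:
On the way, in this order (a step that is already met when the one before it is completed fails the run):
1. the selector dial stands at the off mark, let go (value of joint dial between 0.55 and 0.85 rad and velocity of joint dial between -0.1 and 0.1 rad/s and contact force between the fingers and extractor below 0.1 N), for 0.2 s.
2. the filter lid sits home in the inlet with the dust cap nested on it, and the post is let go (value of joint dial between 0.55 and 0.85 rad and z of filter_lid in the frame of inlet between -0.024 and -0.017 m and horizontal distance between filter_lid and inlet below 0.007 m and angle between filter_lid's own z axis and vertical below 0.06 rad and z of dust_cap in the frame of filter_lid below 0.034 m and contact force between the fingers and filter_lid below 0.1 N and linear speed of filter_lid below 0.02 m/s), for 0.2 s.
At the end, for the whole second after the job is handed in: Dial within 0.15 rad of off. Filter lid home and at rest: origin 17 to 24 mm below the rim, within 7 mm of the inlet axis, tilt under 0.06 rad, no finger on it. Dust cap held by the fingers alone, still, tilt under 0.2 rad, at least 65 mm higher than when nested (value of joint dial between 0.55 and 0.85 rad and z of filter_lid in the frame of inlet between -0.024 and -0.017 m and horizontal distance between filter_lid and inlet below 0.007 m and angle between filter_lid's own z axis and vertical below 0.06 rad and z of dust_cap in the frame of filter_lid above 0.095 m and angle between dust_cap's own z axis and vertical below 0.2 rad and contact force between the fingers and dust_cap above 1 N and contact force between each of dust_cap, the fingers and filter_lid below 0.05 N and contact force between dust_cap and extractor below 0.05 N and linear speed of dust_cap below 0.03 m/s and linear speed of filter_lid below 0.02 m/s); the arm keeps its last pose, push and grip.
It fails at once if the dust cap came off the filter (more than 10 mm) while the filter was not seated home in the inlet, or the filter was lifted or tipped while the cap was taken off (z of dust_cap in the frame of filter_lid above 0.04 m and not (z of filter_lid in the frame of inlet between -0.024 and -0.017 m and horizontal distance between filter_lid and inlet below 0.007 m and angle between filter_lid's own z axis and vertical below 0.06 rad)).
It fails at once if the filter lid was dropped (linear speed of filter_lid above 0.35 m/s and contact force between the fingers and filter_lid below 0.01 N and contact force between the fingers and dust_cap below 0.01 N).
It fails at once if another thing on the bench was pushed more than 30 mm (distance of any of tape_masking, sanding_block from where it was at the start of the episode above 0.03 m).
It also fails if it takes over 61 s, if anything falls off the work surface, if the arm or the gripper's body presses on something with over 40 N, if the wrist force passes 120 N, or if a joint passes its speed limit or range.

## Working session

There is one attempt and no reset: what is moved stays moved. The work goes in short steps, each a Python script; the robot and the scene stay as the last script left them, time stands still between calls to the robot, and variables do not carry over. Pictures are saved under pics/ and viewed, at most 10 in all, crops included, and the job is handed in when it is done.

```bash
mkdir -p pics
python3 - <<'E'
from bench import env, kinematics, monitor, eyes, job
import cv2, numpy as np
for n in ["scene","side","wrist"]:
    f=eyes.grab_frame(n); cv2.imwrite(f"pics/{n}0.png",f["frame"][:,:,::-1]); np.savez(f"pics/{n}0.npz",**f)
    V=np.array(f["view"]); print(n,np.round(-V[:3,:3].T@V[:3,3],3),np.round(V[2,:3],3),f["mtx"][0][0])
s=monitor.sense(); print(s); print(env.hold_point_z)
a=cv2.imread("pics/scene0.png");b=cv2.imread("pics/side0.png")
E
```

```text
scene [0.232 0.372 0.801] [ 0.286 -0.542 -0.79 ] 378.85259636175596
side [-0.472 -0.114  0.97 ] [ 0.732 -0.018 -0.681] 492.805059496656
wrist [0.108 0.52  0.373] [ 0.283 -0.104 -0.954] 289.90138835388314
{'clock': 0.15, 'joints': array([ 9.97589690e-01,  3.13330198e-01,  1.49825586e+00,  2.54194936e-05,
        1.33100523e+00, -2.23408865e-01]), 'qvel': array([-0.0010935 , -0.0009471 , -0.00168127,  0.00156241, -0.00141194,
        0.00088397]), 'joint_efforts': array([ 1.85779754e-03, -4.12367034e+01, -2.59794009e+01, -1.01963185e-04,
        3.21573243e-03, -1.87460552e-05]), 'position': array([0.1798247 , 0.49303831, 0.2308646 ]), 'ee_rot': array([ 1.74011524e-01,  9.84743489e-01, -4.55439910e-04, -2.05042072e-04]), 'contact_force': array([ 0.24345688, -0.276163  ,  0.66371368]), 'ft_torque': array([0.0062502 , 0.04380314, 0.04627483]), 'gripper_force': 0.0, 'finger_gap': 1.0017182638574758}
0.0187
```

View pics/scene0.png

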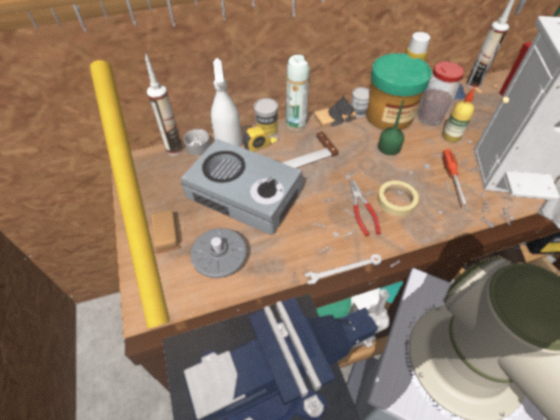

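View pics/side0.png

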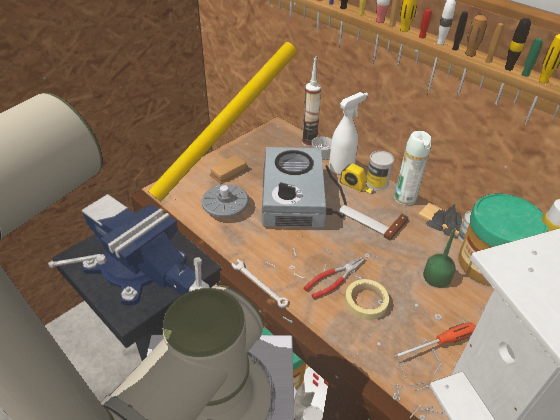

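The scene view shows the extractor at about (243,185), its inlet at (224,166), the dial at (267,190), and the nested lid at (219,250) with its post at (217,241). In the side view the inlet is at (294,162), the dial at (289,192), the lid at (224,203) and the post at (223,190). Next I'll enlarge these areas and do a rough triangulation.

```bash
cat > h.py <<'E'
import numpy as np, cv2
from bench import env, kinematics, monitor, eyes, job
def ray(f,uv):
    V=np.array(f["view"]);K=np.array(f["mtx"]);R=V[:3,:3]
    d=R.T@np.linalg.inv(K)@np.array([uv[0],uv[1],1.]); return -R.T@V[:3,3], d/np.linalg.norm(d)
def plane(f,uv,z):
    c,d=ray(f,uv); return c+d*(z-c[2])/d[2]
def tri(rs):
    A=sum(np.eye(3)-np.outer(d,d) for c,d in rs); b=sum((np.eye(3)-np.outer(d,d))@c for c,d in rs)
    return np.linalg.solve(A,b)
def proj(f,p):
    V=np.array(f["view"]);q=np.array(f["mtx"])@(V[:3,:3]@np.array(p)+V[:3,3]); return q[:2]/q[2]
E
python3 - <<'E'
from h import *
s=dict(np.load("pics/scene0.npz"));d=dict(np.load("pics/side0.npz"))
np.set_printoptions(precision=4,suppress=True)
for n,a,b,z in [("inlet",(224,166),(294,162),.092),("dial",(267,188),(289,192),.1195),("post",(217,241),(223,190),.074),("block",(164,229),(229,169),.03),("tape",(398,195),(368,297),.025)]:
    print(n,tri([ray(s,a),ray(d,b)]),plane(s,a,z),plane(d,b,z))
a=s["frame"][125:285,140:320];b=d["frame"][135:245,190:340]
a=cv2.resize(a,None,fx=3.3,fy=3.3,interpolation=3);b=cv2.resize(b,None,fx=3.9,fy=3.9,interpolation=3)
a=cv2.resize(s["frame"][125:285,140:320],(440,391),interpolation=3);b=cv2.resize(d["frame"][140:240,195:335],(360,257),interpolation=3)
w=dict(np.load("pics/wrist0.npz"))["frame"]
c=np.zeros((600,800,3),np.uint8);c[:391,:440]=a;c[:257,440:]=b;c[330:600,440:]=cv2.resize(w,(360,270));cv2.imwrite("pics/c1.png",c[:,:,::-1])
E
```

```text
inlet [ 0.6728 -0.1756  0.0868] [ 0.6686 -0.1705  0.092 ] [ 0.6675 -0.1758  0.092 ]
dial [ 0.5367 -0.1582  0.0887] [ 0.5224 -0.134   0.1195] [ 0.5031 -0.1575  0.1195]
post [0.5697 0.0225 0.0686] [0.5692 0.023  0.074 ] [0.5607 0.0229 0.074 ]
block [0.7393 0.0219 0.0071] [0.7256 0.0313 0.03  ] [0.7092 0.0192 0.03  ]
tape [ 0.2418 -0.3444  0.0181] [ 0.2418 -0.3381  0.025 ] [ 0.2366 -0.3427  0.025 ]
```

View pics/c1.png

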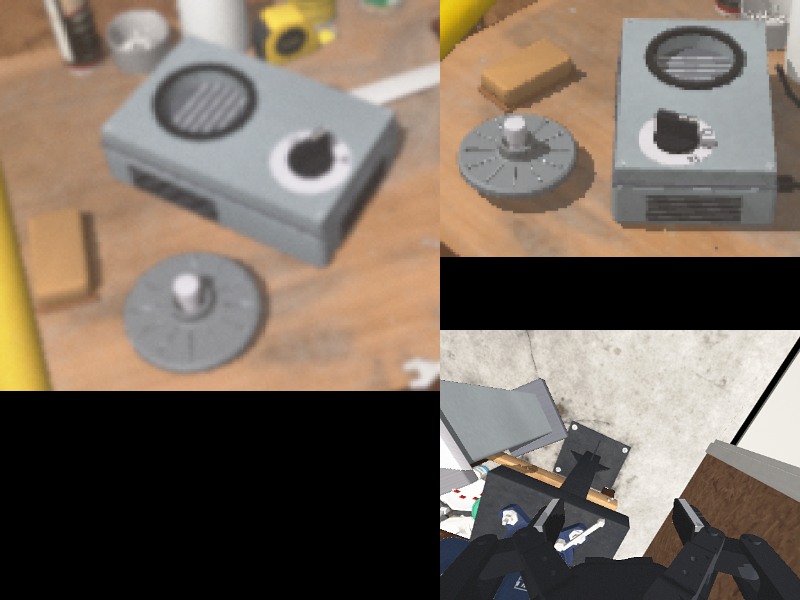

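The crops show the inlet end of the extractor facing away from the robot and the dial at the near end. The dial pointer points far-right in the scene view. The lid stands on open bench with its post clear of the collar. Next I'll check where the yellow pole is, then look from above with the wrist camera.

Run:
```python
from h import *
s=dict(np.load("pics/scene0.npz"));d=dict(np.load("pics/side0.npz"))
np.set_printoptions(precision=3,suppress=True)
print("pole",tri([ray(s,(155,320)),ray(d,(155,190))]),tri([ray(s,(100,65)),ray(d,(290,45))]))
Q=[0,1,0,0]
for p in [(.42,-.08,.36),(.5,-.1,.36),(.5,-.1,.4),(.67,-.175,.25),(.67,-.175,.22)]:
    print(p,kinematics.ik(p,Q))
q=kinematics.ik((.42,-.08,.36),Q)
env.reach((.42,-.08,.36),Q)
st=monitor.sense();print(st["position"],st["clock"],st["contact_force"])
f=eyes.grab_frame("wrist"); cv2.imwrite("pics/w1.png",cv2.resize(f["frame"],(784,588))[:,:,::-1]); np.savez("pics/w1.npz",**f)
```

```text
pole [0.599 0.225 0.035] [ 0.983 -0.163  0.3  ]
(0.42, -0.08, 0.36) [-0.464  0.029  1.506 -0.     1.607 -2.035]
(0.5, -0.1, 0.36) [-0.428  0.224  1.284 -0.     1.634 -1.998]
(0.5, -0.1, 0.4) [-0.428  0.225  1.182 -0.     1.734 -1.998]
(0.67, -0.175, 0.25) [-0.424  0.705  0.844 -0.     1.593 -1.995]
(0.67, -0.175, 0.22) [-0.424  0.714  0.904 -0.     1.524 -1.995]
[ 0.42 -0.08  0.36] 2.4167 [-0.327 -0.206 -0.459]
```

View pics/w1.png

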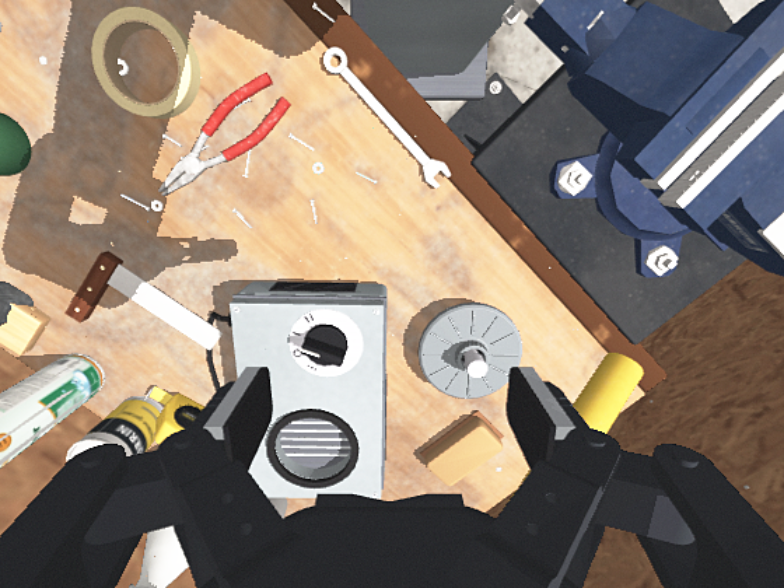

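The wrist view shows, in 784x588 pixels, the inlet ring at (313,447), the dial at (325,345) on its white plate with marks on its left side, the cap disc at (470,350), the post top at (477,370), the sanding block at (458,447) and the tape at (145,60). Now I'll measure with masks.

```bash
cat >> h.py <<'E'
def circ(P):
    A=np.c_[2*P[:,:2],np.ones(len(P))]; x=np.linalg.lstsq(A,(P[:,:2]**2).sum(1),rcond=None)[0]
    r=np.sqrt(x[2]+x[0]**2+x[1]**2); res=np.abs(np.hypot(*(P[:,:2]-x[:2]).T)-r); return x[0],x[1],r,res
def blob(m,seed):
    m=cv2.morphologyEx(m.astype(np.uint8),cv2.MORPH_OPEN,np.ones((3,3)))
    n,l,st,c=cv2.connectedComponentsWithStats(m); k=min(range(1,n),key=lambda i:np.hypot(*(c[i]-seed))+(1e3 if st[i,4]<40 else 0))
    b=(l==k).astype(np.uint8); cs,_=cv2.findContours(b,cv2.RETR_EXTERNAL,cv2.CHAIN_APPROX_NONE); return b,max(cs,key=cv2.contourArea)[:,0,:].astype(float),st[k]
def fitc(f,cnt,z):
    P=np.array([plane(f,p,z) for p in cnt])
    for _ in range(6):
        x,y,r,res=circ(P); keep=res<max(2*np.median(res),.0012); P=P[keep] if keep.sum()>10 else P
    return x,y,r,np.median(res),len(P)
E
python3 - <<'E'
from h import *
np.set_printoptions(precision=4,suppress=True)
w=dict(np.load("pics/w1.npz"));im=w["frame"].astype(int);hsv=cv2.cvtColor(w["frame"],cv2.COLOR_RGB2HSV).astype(int)
v=hsv[...,2];sat=hsv[...,1]
print("ring px",v[315:325:3,180:265:4].tolist()[0])
b,c,st=blob(v<75,(224,319));print("ring",st,fitc(w,c,.092))
b,c,st=blob((v>215)&(sat<40),(232,245));print("dialplate",st,fitc(w,c,.0875))
b,c,st=blob((v<80),(232,245));print("dial dark",st)
b,c,st=blob((v>205)&(sat<30),(341,264));print("post",st,fitc(w,c,.074))
print("cap rgb",im[250,320],im[235,345],"deck",im[290,185],"bench",im[215,300])
m=(sat<45)&(v>60)&(v<200);b,c,st=blob(m,(336,250));print("cap",st,fitc(w,c,.034))
S=im[205:285,190:280].astype(np.uint8);cv2.imwrite("pics/dial.png",cv2.resize(S,None,fx=6.5,fy=6.5,interpolation=cv2.INTER_CUBIC)[:,:,::-1])
E
```

```text
ring px [34, 24, 255, 58, 90, 151, 144, 145, 144, 146, 146, 147, 146, 143, 143, 146, 69, 88, 62, 251, 241, 241]
ring [191 292  65  56 990] (np.float64(0.6707582753157385), np.float64(-0.17051965666125674), np.float64(0.05495982155100593), np.float64(0.0005002144184109054), 154)
dialplate [ 164  217  110  139 8473] (np.float64(0.6104255214956038), np.float64(-0.17458168793123272), np.float64(0.12953211879614127), np.float64(0.00644867080149672), 274)
dial dark [216 232  32  29 683]
post [320 254  52  30 799] (np.float64(0.5829010784056734), np.float64(0.03424865507167968), np.float64(0.024357394782156178), np.float64(0.002838854364632267), 109)
cap rgb [107 110 113] [203 209 211] deck [35 34 36] bench [232 208 180]
cap [315 243  30  22 392] (np.float64(0.5737622451023613), np.float64(0.014702191759003447), np.float64(0.020053253994912472), np.float64(0.0010394822159428257), 43)
```

View pics/dial.png

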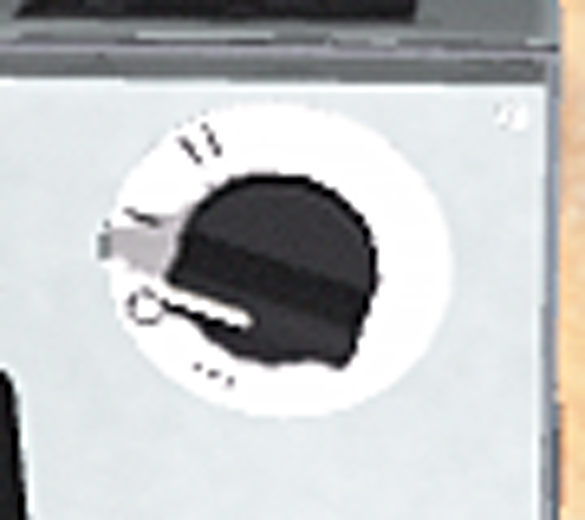

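In the crop, the pointer line runs from (250,325) to (165,295), parallel to the direction of the single bar mark at (140,215). The ring is at (147,305), counter-clockwise of it. So the dial is at low, 1.40. Now I'll refine the yaw, the dial axis and the lid.

Run:
```python
from h import *
np.set_printoptions(precision=4,suppress=True)
w=dict(np.load("pics/w1.npz"));hsv=cv2.cvtColor(w["frame"],cv2.COLOR_RGB2HSV).astype(int)
v=hsv[...,2];sat=hsv[...,1]
# right deck edge
pts=[]
for r in range(225,345,3):
    row=sat[r,260:295]; k=np.where(row>35)[0]
    if len(k): pts.append(plane(w,(260+k[0]-.5,r),.086))
P=np.array(pts);a=np.polyfit(P[:,0],P[:,1],1);res=np.abs(np.polyval(a,P[:,0])-P[:,1]);k=res<np.median(res)*2+5e-4;a=np.polyfit(P[k,0],P[k,1],1)
print("right edge slope",a,k.sum(),np.median(res),"y-dist from inlet",(np.polyval(a,.6708)+.1705)*np.cos(np.arctan(a[0])))
pts=[]
for c in list(range(172,272,3)):
    col=v[205:235,c]; g=np.diff(col); k=len(g)-1-np.argmax(g[::-1]>25); pts.append(plane(w,(c,205+k+.5),.086))
P=np.array(pts);b=np.polyfit(P[:,1],P[:,0],1);res=np.abs(np.polyval(b,P[:,1])-P[:,0]);k=res<np.median(res)*2+5e-4;b=np.polyfit(P[k,1],P[k,0],1)
print("near edge",b,k.sum(),np.median(res),"x dist",.6708-np.polyval(b,-.1705))
bl,c,st=blob(v<80,(232,245))
top=c[c[:,1]<st[1]+10]
P=np.array([plane(w,p,.0955) for p in top])
from scipy.optimize import least_squares
s=least_squares(lambda q:np.hypot(P[:,0]-q[0],P[:,1]-q[1])-.025,[.53,-.15]);print("dial axis",s.x,np.abs(s.fun).mean(),circ(P)[:3])
for yaw in [np.arctan(a[0]),-np.arctan(b[0])]:
    ex=np.array([np.sin(yaw),-np.cos(yaw)]);ey=np.array([np.cos(yaw),np.sin(yaw)])
    print("yaw dev",yaw,"pred dial",np.array([.6708,-.1705])-.02*ex-.14*ey)
# cap
m=(sat<32)
bl,c,st=blob(m,(336,250));print("cap",st,fitc(w,c,.034),fitc(w,c,.030))
bl,c,st=blob((v>235)&(sat<25),(341,264));print("post",st,fitc(w,c,.074))
for n,u in [("ring",(190+147/6.5,205+305/6.5)),("bar",(190+140/6.5,205+215/6.5)),("2bar",(190+200/6.5,205+143/6.5)),("dots",(190+213/6.5,205+375/6.5))]:
    p=plane(w,u,.0875)[:2]-s.x; print(n,p,np.hypot(*p),np.degrees(np.arctan2(p[1],p[0])))
p=[plane(w,(190+x/6.5,205+y/6.5),.1195)[:2] for x,y in((165,295),(250,325))];print("line",p[0]-s.x,p[1]-s.x,np.degrees(np.arctan2(*(p[0]-p[1])[::-1])))
```

```text
right edge slope [-0.0101 -0.0769] 40 0.000547176265730101 y-dist from inlet 0.08684502147775432
near edge [0.0117 0.49  ] 27 0.006280228213428496 x dist 0.18280094590920914
dial axis [ 0.5331 -0.1481] 0.0005453524085433503 (np.float64(0.5303487906016102), np.float64(-0.14804642662553036), np.float64(0.02276932527835769))
yaw dev -0.010109032073316926 pred dial [ 0.531  -0.1491]
yaw dev -0.011667848849583218 pred dial [ 0.531  -0.1489]
cap [ 299  216  117  120 5787] (np.float64(0.6301305978437683), np.float64(0.05885461423519156), np.float64(0.12104372568627904), np.float64(0.010063633333533037), 239) (np.float64(0.6325776687134144), np.float64(0.06002877629912268), np.float64(0.12207711105539674), np.float64(0.01014954948811371), 239)
post [334 258  14  12 141] (np.float64(0.5721724403035577), np.float64(0.02537447390414127), np.float64(0.010835056364244741), np.float64(0.00044729141416135175), 37)
ring [ 0.0121 -0.0328] 0.03493557277709801 -69.7985929612998
bar [-0.0115 -0.0329] 0.03485711501986429 -109.33316352633734
2bar [-0.0299 -0.0175] 0.034674782425808896 -149.64574198682374
dots [ 0.0309 -0.0179] 0.03570693574410762 -29.994925129422935
line [-0.0059 -0.0207] [ 0.0014 -0.0021] -111.5952339423857
```

The measurements agree:
- **Dial:** axis (0.532,-0.1485), pointer at -110°, so it is at low. The ring is at -70°.
- **Inlet:** (0.671,-0.1705).
- **Post:** (0.572,0.025).

Now I'll turn the dial.

```bash
cat >> h.py <<'E'
from scipy.spatial.transform import Rotation as Ro
def down(deg):
    t=np.radians(deg); y=np.array([np.cos(t),np.sin(t),0]);z=np.array([0,0,-1.]);return Ro.from_matrix(np.c_[np.cross(y,z),y,z]).as_quat()
def st(*k):
    s=monitor.sense(); print("t",round(s["clock"],2),"pos",np.round(s["position"],4),"F",np.round(s["contact_force"],1),"T",np.round(s["ft_torque"],2),"gap",round(s["finger_gap"],3),"gf",round(s["gripper_force"],1)); return s
def snap(n,name):
    f=eyes.grab_frame(n); np.savez(f"pics/{name}.npz",**f); cv2.imwrite(f"pics/{name}.png",f["frame"][:,:,::-1]); return f
E
python3 - <<'E'
from h import *
D=(.532,-.1485)
for a in(-20,160):print(a,[np.round(kinematics.ik((*D,.103),down(a+e)),2) for e in(0,40)])
a=min((-20,160),key=lambda a:max(abs(kinematics.ik((*D,.103),down(a+e))[5]) for e in(0,20,40)))
print(a)
env.reach((*D,.19),down(a)); st()
print(env.movel((*D,.101),.08,guard=15)); st()
env.close_gripper(25); st()
for e in (10,20,30,40,42): env.movel((*D,.101),.02,frame=down(a+e)); 
st(); env.release(); env.hold(.3); st()
env.movel((*D,.2),.12); st()
env.movel((.42,-.10,.33),.2,frame=[0,1,0,0])
f=snap("wrist","w2");st()
cv2.imwrite("pics/w2z.png",cv2.resize(f["frame"],(784,588))[:,:,::-1])
E
```

```text
-20 [array([-0.48,  0.5 ,  1.58, -0.  ,  1.06, -0.14]), array([-0.48,  0.5 ,  1.58, -0.  ,  1.06, -0.83])]Traceback (most recent call last):
  File "<stdin>", line 3, in <module>
    return _wrapfunc(a, 'round', decimals=decimals, out=out)
    return _wrapit(obj, method, *args, **kwds)
    result = getattr(arr, method)(*args, **kwds)
TypeError: unsupported operand type(s) for *: 'NoneType' and 'float'
```

Run:
```python
from h import *
D=(.532,-.1485);a=-20
env.reach((*D,.19),down(a)); st()
print(env.movel((*D,.101),.08,guard=15)); st()
env.close_gripper(25); s=st()
q=np.array(s["joints"])
for k in range(1,6):
    q2=q.copy();q2[5]-=.72*k/5; env.set_joints(q2)
st(); env.release(); env.hold(.3); st()
env.movel((*D,.2),.12); st()
env.reach((.42,-.10,.33),down(90))
f=snap("wrist","w2");st()
cv2.imwrite("pics/w2z.png",cv2.resize(f["frame"],(784,588))[:,:,::-1])
```

```text
t 4.12 pos [ 0.5321 -0.1484  0.1903] F [-0.6 -0.1 -0.7] T [-0.02  0.01  0.01] gap 0.994 gf 0.0
False
t 5.39 pos [ 0.5323 -0.1486  0.1015] F [-0.6  0.   0.3] T [-0.01 -0.01  0.01] gap 1.001 gf 0.0
t 6.05 pos [ 0.5331 -0.1489  0.1014] F [ 6.3 -0.6 -2.2] T [-0.19 -0.87 -0.01] gap 0.13 gf 30.2
t 7.38 pos [ 0.5325 -0.149   0.1013] F [-5.5 -0.   3.2] T [-0.12  1.14 -0.02] gap 0.134 gf 30.9
t 8.39 pos [ 0.5331 -0.1489  0.1013] F [ 0.7  0.2 -0. ] T [ 0.03 -0.03 -0.01] gap 1.001 gf 0.0
t 9.37 pos [ 0.5317 -0.1483  0.1992] F [-0.4  0.1  0.2] T [-0.05 -0.04 -0.  ] gap 0.995 gf 0.0
t 10.54 pos [ 0.4201 -0.1001  0.3293] F [-0.4  0.8 -0.4] T [ 0.01 -0.02  0.05] gap 1.004 gf 0.0
```

View pics/w2z.png

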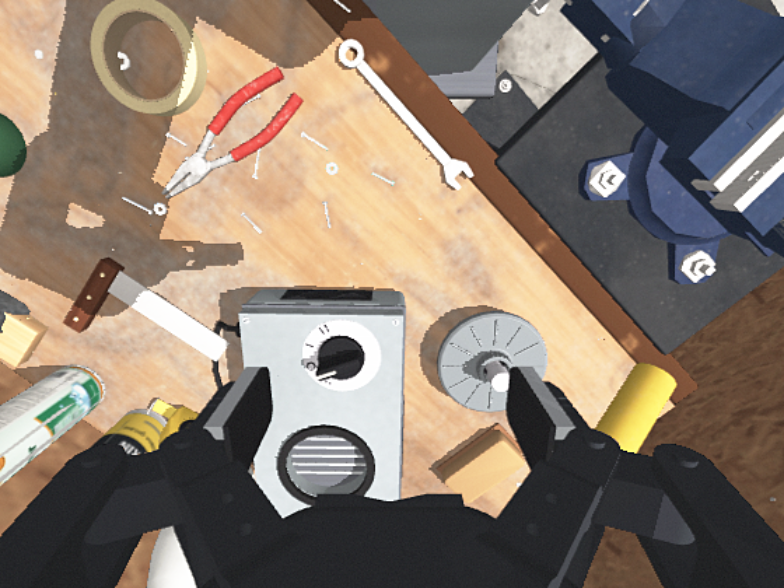

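The pointer now points left and slightly down, at the ring, with the dial at (340,358). So the dial is off and let go. Next I'll re-measure the post from close above and grasp it.

Run:
```python
from h import *
w=dict(np.load("pics/w2.npz"));hsv=cv2.cvtColor(w["frame"],cv2.COLOR_RGB2HSV).astype(int);v=hsv[...,2];sat=hsv[...,1]
b,c,s=blob(v<75,(232,332));print("ring",s,np.round(fitc(w,c,.092),4))
b,c,s=blob((v>235)&(sat<25),(357,273));print("post",s,np.round(fitc(w,c,.074),4))
side=dict(np.load("pics/side0.npz"));sc=dict(np.load("pics/scene0.npz"))
print("bottle",plane(side,(343,172),0),plane(sc,(226,145),0), "bottle top",tri([ray(side,(352,98)),ray(sc,(218,70))]))
env.reach((.572,.0255,.17),down(0));st()
f=snap("wrist","w3");hsv=cv2.cvtColor(f["frame"],cv2.COLOR_RGB2HSV).astype(int);v=hsv[...,2];sat=hsv[...,1]
u=proj(f,(.572,.0255,.074));print("pred px",u)
b,c,s=blob((v>235)&(sat<25),u);print("post",s,np.round(fitc(f,c,.074),4))
cv2.circle(im:=np.ascontiguousarray(f["frame"]),tuple(int(x) for x in u),2,(255,0,0),-1)
cv2.imwrite("pics/w3z.png",im[:,:,::-1])
```

```text
ring [    0   259   560   161 45675] [ 7.597e-01 -1.116e-01  2.532e-01  1.080e-02  5.820e+02]
post [351 267  12  13 131] [5.722e-01 2.490e-02 1.060e-02 3.000e-04 2.600e+01]
bottle [ 0.73844773 -0.33531925  0.        ] [ 0.7669546  -0.31935046  0.        ] bottle top [ 0.77036592 -0.33837968  0.24472642]
t 12.22 pos [0.5721 0.0252 0.1702] F [ 0.   0.1 -0.5] T [-0.01 -0.06 -0.01] gap 0.998 gf 0.0
pred px [276.93304812 211.81208862]
post [265 200  26  24 502] [5.723e-01 2.570e-02 1.080e-02 2.000e-04 7.100e+01]
```

View pics/w3z.png

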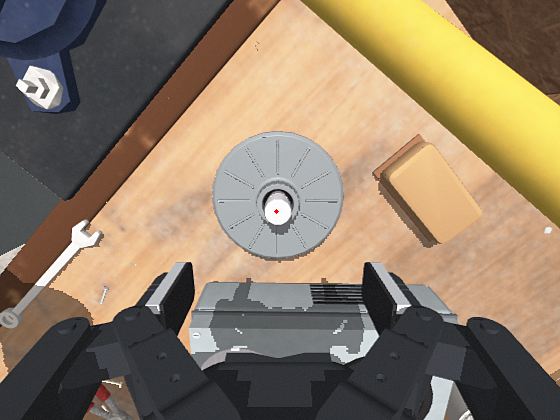

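The close view puts the post top at (277,212), right on the prediction. Now I'll grasp it, lift, and re-check the ring position from w2.

Run:
```python
from h import *
w=dict(np.load("pics/w2.npz"));v=cv2.cvtColor(w["frame"],cv2.COLOR_RGB2HSV).astype(int)[...,2]
m=(v<75);m[346:]=0;m[:,:196]=0;m[:,272:]=0
b,c,s=blob(m,(232,325));c=c[(c[:,1]<344)&(c[:,0]>197)&(c[:,0]<270)];print("ring",s,np.round(fitc(w,c,.092),4))
P=(.5723,.0255)
env.movel((*P,.09),.1); print(env.movel((*P,.0525),.05,guard=8)); st()
env.close_gripper(60); st()
env.movel((*P,.0575),.02); st()
env.movel((*P,.175),.08); st()
f=snap("wrist","w4"); g=snap("side","s4"); h=snap("scene","c4")
cv2.imwrite("pics/m4.png",np.hstack([cv2.resize(f["frame"],(400,300)),cv2.resize(g["frame"][90:240,180:380],(400,300))])[:,:,::-1])
```

```text
ring [198 304  70  42 740] [ 6.687e-01 -1.708e-01  5.010e-02  4.200e-03  2.090e+02]
False
t 14.12 pos [0.5725 0.0255 0.0528] F [-0.4 -0.3  0.4] T [ 0.01  0.02 -0.03] gap 0.999 gf 0.0
t 14.72 pos [0.5721 0.0255 0.0528] F [-3.2 -0.3  4.6] T [-0.06  0.51 -0.02] gap 0.258 gf 58.8
t 15.12 pos [0.5723 0.0255 0.0573] F [-0.6  0.8 -3.1] T [0.   0.02 0.02] gap 0.253 gf 58.9
t 16.73 pos [0.5721 0.0255 0.1745] F [ 0.1  0.7 -3.1] T [ 0.05 -0.01  0.01] gap 0.249 gf 58.9
```

View pics/m4.png

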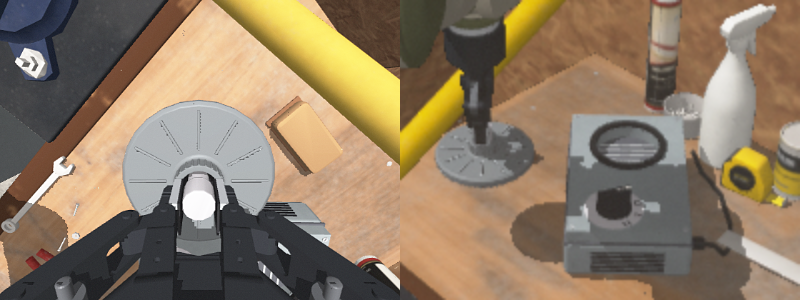

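The lid and cap came up together, level, and the inlet is free. I'll cross-check the inlet centre with outer-edge points from w2, side and scene before lowering.

Run:
```python
from h import *
for n,maxrow in [("w1",420),("w2",344),("s4",420),("c4",420)]:
    f=dict(np.load(f"pics/{n}.npz"));v=cv2.cvtColor(f["frame"],cv2.COLOR_RGB2HSV).astype(int)[...,2]
    u=proj(f,(.6708,-.1705,.092)); pts=[]
    for t in np.linspace(0,2*np.pi,121)[:-1]:   # radial scan inwards for the outer dark edge
        rs=np.arange(.068,.044,-.0003)
        px=np.array([proj(f,(.6708+r*np.cos(t),-.1705+r*np.sin(t),.092)) for r in rs])
        if px[:,1].max()>maxrow: continue
        val=cv2.remap(v.astype(np.float32),px[:,0].astype(np.float32)[None],px[:,1].astype(np.float32)[None],1)[0]
        if val[:8].min()<90: continue
        k=np.where(val<80)[0]
        if len(k): pts.append((.6708+rs[k[0]]*np.cos(t),-.1705+rs[k[0]]*np.sin(t)))
    P=np.array(pts)
    for _ in range(5):
        x,y,r,res=circ(P);P=P[res<max(2.5*np.median(res),.0008)]
    print(n,np.round(u),np.round([x,y,r,np.median(res)],4),len(P))
```

```text
w1 [223. 321.] [ 6.708e-01 -1.710e-01  5.570e-02  3.000e-04] 88
w2 [233. 334.] [ 6.694e-01 -1.708e-01  5.490e-02  2.000e-04] 66
s4 [292. 161.] [ 0.6666 -0.1744  0.056   0.001 ] 120
c4 [223. 166.] [ 0.6607 -0.1678  0.0485  0.0009] 33
```

Run:
```python
from h import *
I=(.6708,-.1708)
env.movel((*I,.182),.12); env.hold(.2); st()
print(env.movel((*I,.15),.05,guard=8)); st()
print(env.movel((*I,.1225),.02,guard=6)); st()
f=snap("wrist","w5"); g=snap("side","s5"); h=snap("scene","c5")
cv2.imwrite("pics/m5.png",np.hstack([cv2.resize(f["frame"],(400,300)),cv2.resize(g["frame"][90:240,180:380],(400,300))])[:,:,::-1])
```

```text
t 19.07 pos [ 0.6708 -0.1705  0.1821] F [ 0.3 -0.4 -3.6] T [-0.04  0.01 -0.04] gap 0.259 gf 58.9
False
t 19.86 pos [ 0.671  -0.1709  0.1503] F [-0.1  0.3 -2.2] T [ 0.01  0.04 -0.01] gap 0.257 gf 58.9
True
t 21.01 pos [ 0.6705 -0.1708  0.1247] F [-1.8  0.1  6.5] T [ 0.04 -0.09  0.  ] gap 0.258 gf 59.9
```

It made contact at z = 0.1247 against an expected 0.1245, so the filter is home. I'll release, back off straight up and look.

Run:
```python
from h import *
I=(.6708,-.1708)
env.release(); env.hold(.4); st()
env.movel((*I,.24),.08); st()
f=snap("wrist","w6"); g=snap("side","s6")
cv2.imwrite("pics/m6.png",np.hstack([cv2.resize(f["frame"],(400,300)),cv2.resize(g["frame"][90:240,180:380],(400,300))])[:,:,::-1])
hsv=cv2.cvtColor(f["frame"],cv2.COLOR_RGB2HSV).astype(int);v=hsv[...,2];sat=hsv[...,1]
u=proj(f,(*I,.146));print(u)
b,c,s=blob((v>235)&(sat<25),u);print("post",s,np.round(fitc(f,c,.146),4))
for z in (.14,.15): print(kinematics.ik((*I,z+.09),down(0)) is not None)
```

```text
t 22.19 pos [ 0.6699 -0.1705  0.1231] F [ 0.8 -0.3 -1.5] T [0.   0.04 0.01] gap 1.006 gf 0.0
t 23.8 pos [ 0.6707 -0.1708  0.2395] F [ 0.2  0.1 -0.7] T [-0.    0.    0.01] gap 1.0 gf 0.0
[277.6834758  213.35387676]
post [265 201  26  25 515] [ 6.708e-01 -1.706e-01  1.090e-02  2.000e-04  7.200e+01]
True
True
```

View pics/m6.png

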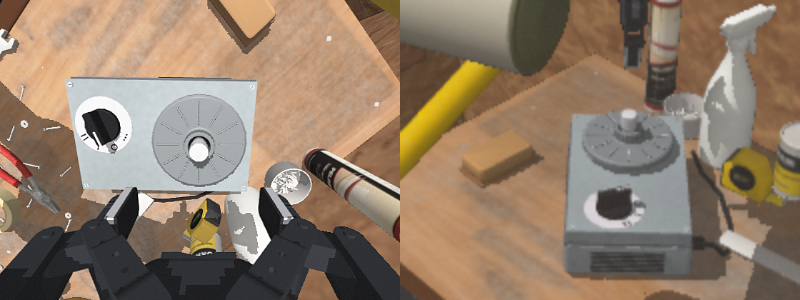

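The lid is seated level. The post top measures (0.6708,-0.1706), within 1 mm of the inlet axis, and the dial still points at the ring. Next I'll take the collar and lift the cap.

Run:
```python
from h import *
I=(.6708,-.1706)
env.movel((*I,.15),.1); print(env.movel((*I,.1095),.03,guard=5)); st()
env.close_gripper(35); env.hold(.2); st()
env.movel((*I,.1145),.01); st()
env.movel((*I,.197),.04); env.hold(.5); st()
f=snap("wrist","w7"); g=snap("side","s7"); h=snap("scene","c7")
cv2.imwrite("pics/m7.png",np.hstack([cv2.resize(f["frame"],(400,300)),cv2.resize(g["frame"][60:210,200:400],(400,300))])[:,:,::-1])
```

```text
False
t 26.45 pos [ 0.6709 -0.1706  0.1097] F [ 0.1  0.9 -0.2] T [ 0.02  0.04 -0.02] gap 0.998 gf 0.0
t 27.13 pos [ 0.6709 -0.1707  0.1098] F [0.5 0.4 3.7] T [0.04 0.08 0.01] gap 0.458 gf 35.7
t 27.78 pos [ 0.6708 -0.1706  0.1144] F [-0.1 -0.1 -1.4] T [ 0.03 -0.05 -0.01] gap 0.453 gf 35.3
t 30.5 pos [ 0.6708 -0.1706  0.197 ] F [-0.2 -0.6 -1.9] T [-0.01  0.05  0.01] gap 0.454 gf 35.3
```

View pics/m7.png

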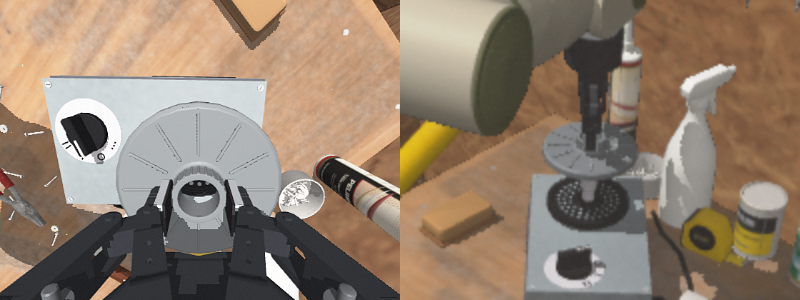

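The cap is held level about 87 mm up, with clear space above the post. The filter's black flange is still flat in the inlet and the dial is at the ring, so I'm handing in.

```bash
python3 -c "
from h import *
print(job.hand_in()); st()"
```

```text
the job is handed in; nothing more can be done
None
the job is handed in; nothing more can be done
```

The extractor dial is off, the filter is seated in the inlet, and the arm is holding the dust cap still and level about 87 mm above its nested position; the job is handed in, but no verdict came back.

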